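# Lids back on the washed grit tubs

## Task

The four blasting-grit tubs are washed and dry. Take the stack of lids apart and put each lid on the tub it belongs to, square on and fully home all round. Leave the tubs standing where they are, and do not touch the fieldstone on the bench: its painted flower is still wet.

Things in the scene. Friction and masses are not known exactly. Their poses are not given: they have to be found in the camera images.
- lid_small_mid (a point): Lid of the small round tub: flat white lid with a black edge, 20 mm high. Above, the brim, 12 mm thick, 44 mm across, round, sides upright, top flat; below it a black rubber plug, 8 mm high, tapering to 16 mm across at its foot. The point is the lid's middle, half-way up (10 mm over its underside, 2 mm over the brim's). z up. Starts on top of the stack of four lids. About 30 g.
- lid_round_mid (a point): Lid of the larger round tub: flat white lid with a black edge, 20 mm high. Above, the brim, 12 mm thick, 54 mm across, round, sides upright, top flat; below it a black rubber plug, 8 mm high, tapering to 26 mm across at its foot. The point is the lid's middle, half-way up (10 mm over its underside, 2 mm over the brim's). z up. Starts second from the top of the stack. About 45 g.
- lid_square_mid (a point): Lid of the square tub: flat white lid with a black edge, 20 mm high. Above, the brim, 12 mm thick, 64 x 64 mm, square, sides upright, top flat; below it a black rubber plug, 8 mm high, tapering to 36 x 36 mm at its foot. The point is the lid's middle, half-way up (10 mm over its underside, 2 mm over the brim's). z up. x and y lie along its sides. Starts third from the top of the stack. About 60 g.
- lid_oblong_mid (a point): Lid of the oblong tub: flat white lid with a black edge, 20 mm high. Above, the brim, 12 mm thick, 106 mm along x and 68 mm along y, sides upright, top flat; below it a black rubber plug, 8 mm high, tapering to 78 x 40 mm at its foot. The point is the lid's middle, half-way up (10 mm over its underside, 2 mm over the brim's). z up. Starts at the bottom of the stack, on the bench. About 90 g.
- tub_small_mouth (a point): Small round tub: empty open white tub, loose on the bench, 60 mm high, 44 mm across, round; its top 16 mm are a narrower upright neck, 36 mm outside and 30 mm inside, walls 3 mm. The point is the middle of the mouth, level with the rim. z up. With the lid fully home its brim lies on the rim, the lid's middle 2 mm above this point.
- tub_round_mouth (a point): Larger round tub: empty open white tub, loose on the bench, 85 mm high, 54 mm across, round; its top 16 mm are a narrower upright neck, 46 mm outside and 40 mm inside, walls 3 mm. The point is the middle of the mouth, level with the rim. z up. With the lid fully home its brim lies on the rim, the lid's middle 2 mm above this point.
- tub_square_mouth (a point): Square tub: empty open white tub, loose on the bench, 75 mm high, 64 x 64 mm, square; its top 16 mm are a narrower upright neck, 56 x 56 mm outside and 50 x 50 mm inside, walls 3 mm. The point is the middle of the mouth, level with the rim. z up. x and y lie along its sides. With the lid fully home its brim lies on the rim, the lid's middle 2 mm above this point.
- tub_oblong_mouth (a point): Oblong tub: empty open white tub, loose on the bench, 60 mm high, 106 mm along x and 68 mm along y; its top 16 mm are a narrower upright neck, 98 x 60 mm outside and 92 x 54 mm inside, walls 3 mm. The point is the middle of the mouth, level with the rim. z up. With the lid fully home its brim lies on the rim, the lid's middle 2 mm above this point.
- stone: Irregular flat grey fieldstone, about 110 x 100 mm and 25 mm thick, lying on the bench with a painted red and white flower on top, the paint still wet: not to be touched. The origin is the centre of its underside.
Not all that is in view belongs to the job. Leave any brown look-alike of the part that bears lid_square_mid alone.

How it is judged:
At the end, for the whole second after the job is handed in: Each lid sits right way up on its own tub: its middle under 8 mm sideways from the mouth's and at most 5 mm above the rim (fully home is 2 mm), tilted under 0.06 rad; all tubs stand upright; all lids are released and at rest (z of lid_small_mid in the frame of tub_small_mouth between -0.002 and 0.005 m and horizontal distance between lid_small_mid and tub_small_mouth below 0.008 m and angle between each of lid_small_mid, lid_round_mid, lid_square_mid, lid_oblong_mid's own z axis and vertical below 0.06 rad and angle between each of tub_small_mouth, tub_round_mouth, tub_square_mouth, tub_oblong_mouth's own z axis and vertical below 0.05 rad and linear speed of each of lid_small, lid_round, lid_square, lid_oblong below 0.02 m/s and z of lid_round_mid in the frame of tub_round_mouth between -0.002 and 0.005 m and horizontal distance between lid_round_mid and tub_round_mouth below 0.008 m and z of lid_square_mid in the frame of tub_square_mouth between -0.002 and 0.005 m and horizontal distance between lid_square_mid and tub_square_mouth below 0.008 m and z of lid_oblong_mid in the frame of tub_oblong_mouth between -0.002 and 0.005 m and horizontal distance between lid_oblong_mid and tub_oblong_mouth below 0.008 m); the robot touches nothing.
It fails at once if the small tub is shifted by more than 40 mm or knocked over (distance of tub_small_mouth from where it was at the start of the episode above 0.04 m or angle between tub_small_mouth's own z axis and vertical above 0.6 rad).
It fails at once if the round tub is shifted by more than 40 mm or knocked over (distance of tub_round_mouth from where it was at the start of the episode above 0.04 m or angle between tub_round_mouth's own z axis and vertical above 0.6 rad).
It fails at once if the square tub is shifted by more than 40 mm or knocked over (distance of tub_square_mouth from where it was at the start of the episode above 0.04 m or angle between tub_square_mouth's own z axis and vertical above 0.6 rad).
It fails at once if the oblong tub is shifted by more than 40 mm or knocked over (distance of tub_oblong_mouth from where it was at the start of the episode above 0.04 m or angle between tub_oblong_mouth's own z axis and vertical above 0.6 rad).
It fails at once if the stone with the wet paint is touched by the robot or a lid, or shifted (contact force between stone and the arm above 0.3 N or contact force between stone and the fingers above 0.3 N or contact force between stone and lid_small above 0.3 N or contact force between stone and lid_round above 0.3 N or contact force between stone and lid_square above 0.3 N or contact force between stone and lid_oblong above 0.3 N or distance of stone from where it was at the start of the episode above 0.012 m).
It also fails if it takes over 106 s, if anything falls off the work surface, if the arm or the gripper's body presses on something with over 40 N, if the wrist force passes 120 N, or if a joint passes its speed limit or range.

## Robot

A 6-joint arm with a two-finger parallel gripper is mounted at the origin on the work surface. World frame = base frame: x ahead of the robot, y to its left, z up, the work surface at z = 0. Lengths are in m, angles in rad, forces in N, time in s.
With the tool pointing down it reaches from about 0.325 to 0.85 m from the base axis. Payload 15.5 kg.
Tool frame: the origin (TCP) lies midway between the tips of the shut fingers; the grasp point (between the pads) lies 19 mm behind it; z points along the fingers, y is the line along which they close (so a half turn about z gives the same grasp; the last joint's range is limited). The gripper opens to 91 mm and grips with 3 to 60 N. Pads are 32 mm wide; open, the fingers measure 118 mm over their backs; the gripper's body (76 mm by 178 mm) begins 60 mm behind the grasp point.
Start: joints at [-1.417, 0.494, 1.345, -0, 1.302, -0.096], TCP at [0.154, -0.606, 0.214] pointing down, gripper open.
Joint ranges: [-2.91, 2.91], [-0.82, 2.16], [0.22, 2.67], [-1.22, 4.37], [0.12, 2.79], [-3.08, 3.08]. Speed limits (rad/s): [1.89, 1.89, 2.57, 3.01, 3.01, 3.01].

## Interface

Orientations are given as a unit quaternion [x, y, z, w].
In Python, from bench import observe, eyes, job, spotter gives the robot as it stands. The module is installed in compiled form; this text tells all that it offers.
- The arm moves only by the tool servo_tool, never from a script. Its argument "increments" is a list of rows, each a list of 7 numbers: the shift along the tool's x, y, z in cm, then the turn, a rotation vector about the tool's x, y, z in degrees, then the opening, from -1 (shut) to 1 (fully open). In form: [[tx, ty, tz, wx, wy, wz, hand], ...]. A call has 1 to 5 rows; each row is the pose to reach, as a shift and turn from the pose commanded when the call began, along the tool's axes at that moment; what a row does not reach only later rows make up. A row lasts 1/10 s, in which the tool goes at most 50 mm and 8.59 degrees, less where a joint would pass 70% of its speed; a pose out of reach is approached as far as the arm can. A call with a gripper value outside its range is refused whole. The fingers move at their own pace and stop on an object; the grip force is fixed at half the most. Time passes only in rows, so rows that repeat a pose let the fingers close. It gives the time, the measured TCP pose, the force, the opening and the grip force at its end, in the units of the state.
- observe(): the state, without advancing time (a new reading comes with each control period).
- eyes.grab_frame(name): name is "scene" or "side" or "wrist"; returns the picture (384x512x3 uint8, red, green, blue); there is no depth.
- eyes.camera_params(name): a dict with "fov_y" (degrees; the focal length in pixels is half the picture's height over the tangent of half this angle, whatever the lens; pixels are square), "cx", "cy" (the principal point, pixels), "origin" and "orientation" of the camera in the world. Camera axes: x right, y down, z forward; pixel columns grow to the right and rows downward; lengths in m; the calibration is good to about 2 mm. A picture is of the moment at which its call begins: read the wrist's pose just before it. camera_params takes no time and is no camera call; for the wrist camera it gives the pose at the moment of the call.
- job.close_job(): hands the job in; it is judged then, once.
Trained networks look in the newest picture that a camera, given by its name, has taken for a name from the list of things; names that differ only in an ending like _2 or _b are one class to them, and where a whole thing is asked for, a point or a joint stands for the part that bears it (a point fixed in the world has none). Each returns a list of dicts, best first, with "confidence" (0 to 1); they miss things now and then, are a little off and sometimes report something else, mostly with a low value. They report only what shows in the picture. A call takes as long as a camera call. They do not tell look-alikes from the thing itself.
- spotter.search_frame(thing, camera): "box" ([left, top, right, bottom] in pixels, round what is visible of it).
- spotter.silhouettes(thing, camera): "mask" (384x512 bool, what is visible of it) and "box" ([left, top, right, bottom] in pixels, round what is visible of it).
- spotter.landmark_of(thing, camera): "xy" ([column, row] in pixels: a listed point, or the origin of a listed thing).
The state is a dict: "time_s": time; "joints": joint angles; "dq": joint speeds; "effort": joint torques, N m; "tcp_pos": TCP position; "orientation": TCP orientation; "contact_force": force on the tool from outside, world axes, zero at the start; "torque": the same for the moment, N m; "grip_width": opening from 0.0 (shut) to 1.0 (fully open); "finger_force": force on a finger pad.
Only numpy, scipy, OpenCV 4.12 (cv2) and the standard library are available. Lean on these libraries where they do the work, as an engineer would, in place of code of your own. Each camera call takes 0.05 s, during which the arm holds its last target. There are 200 camera calls.

## Working session

There is one attempt and no reset: what is moved stays moved. The work goes in short steps, Python scripts to look and compute and a tool call to move; the robot and the scene stay as the last step left them, time stands still between calls to the robot, and variables do not carry over. Pictures are saved under pics/ and viewed, at most 14 in all, crops included, and the job is handed in when it is done.

Besides the shell and the picture viewer there is one more tool, called after ">>>" as name(argument=value, ...) on one line, values as JSON. servo_tool: Moves the arm, as the interface text tells. Its arguments: {"type":"object","properties":{"increments":{"type":"array"}},"required":["increments"]}

```bash
mkdir -p pics
cat > h.py <<'E'
import numpy as np, cv2
from scipy.spatial.transform import Rotation as R
from bench import observe, eyes, job, spotter
T=['lid_small_mid','lid_round_mid','lid_square_mid','lid_oblong_mid','tub_small_mouth','tub_round_mouth','tub_square_mouth','tub_oblong_mouth','stone']
def ray(p,px):
    f=192/np.tan(np.radians(p['fov_y']/2))
    d=R.from_quat(p['orientation']).apply([(px[0]-p['cx'])/f,(px[1]-p['cy'])/f,1]); return np.array(p['origin']),d
def atz(p,px,z):
    o,d=ray(p,px); return o+d*(z-o[2])/d[2]
def proj(p,X):
    f=192/np.tan(np.radians(p['fov_y']/2))
    c=R.from_quat(p['orientation']).inv().apply(np.atleast_2d(X)-p['origin']); return c[:,:2]/c[:,2:]*f+[p['cx'],p['cy']]
def save(im,n): cv2.imwrite('pics/'+n,im[:,:,::-1])
E
python3 - <<'E'
from h import *
Z=dict(zip(T,[.07,.05,.03,.01,.06,.085,.075,.06,0]))
s=observe();print(s)
for c in ['scene','side','wrist']:
    p=eyes.camera_params(c); im=eyes.grab_frame(c); save(im,c+'0.png'); print(c,p)
    if c=='wrist': continue
    for t in T:
        for r in spotter.landmark_of(t,c)[:3]:
            print(t,np.round(r['xy'],1),round(r['confidence'],2),np.round(atz(p,r['xy'],Z[t]),3))
E
```

```text
{'time_s': 0.0, 'joints': array([-1.41751084e+00,  4.94191183e-01,  1.34613871e+00,  4.92801646e-06,
        1.30247960e+00, -9.55231582e-02]), 'dq': array([-0.00072856,  0.00033889, -0.00080373,  0.00038332,  0.00043417,
        0.00081387]), 'effort': array([-8.37647403e-04, -8.78825927e+01, -3.81856513e+01,  7.07230764e-02,
        5.32071758e-02, -9.98600763e-05]), 'tcp_pos': array([ 0.15383859, -0.60538083,  0.21333072]), 'orientation': array([ 9.92271655e-01,  1.24083007e-01, -1.51949118e-05, -6.08232488e-04]), 'contact_force': array([-0.33903636,  0.23945963, -0.01931739]), 'torque': array([-0.03865758, -0.00154237, -0.00488858]), 'finger_force': 0.0, 'grip_width': 0.9989248536174082}
scene {'fov_y': 50.16322065654592, 'cx': 255.3643922544404, 'cy': 185.83561284566233, 'origin': array([ 1.12464138, -0.29159302,  0.84669045]), 'orientation': array([ 0.76510066,  0.5371442 , -0.19538814, -0.29651403])}
lid_small_mid [149.3 189.5] 0.52 [ 0.407 -0.292  0.07 ]
lid_small_mid [153.8 196.3] 0.33 [ 0.433 -0.286  0.07 ]
lid_small_mid [306.  244.8] 0.23 [0.687 0.008 0.07 ]
lid_round_mid 
[... 1113 characters left out ...]
.5 302.1] 0.65 [ 0.405 -0.299  0.03 ]
lid_oblong_mid [219.3 304.2] 0.8 [ 0.402 -0.292  0.01 ]
tub_small_mouth [225.4 189.1] 0.62 [0.439 0.005 0.06 ]
tub_round_mouth [307.7 220.8] 0.82 [ 0.618 -0.143  0.085]
tub_square_mouth [209.5 119.1] 0.57 [0.415 0.276 0.075]
tub_square_mouth [217.5 289.5] 0.48 [ 0.402 -0.297  0.075]
tub_oblong_mouth [285.3 130.1] 0.97 [0.625 0.219 0.06 ]
tub_oblong_mouth [217.8 303.9] 0.7 [ 0.4   -0.321  0.06 ]
stone [304.7 191.3] 0.91 [0.65  0.031 0.   ]
wrist {'fov_y': 65.34711825031368, 'cx': 255.4895928054134, 'cy': 188.53166799320397, 'origin': array([ 0.21776128, -0.59002184,  0.38510918]), 'orientation': array([ 0.7835805 , -0.61001852, -0.07250401,  0.09285566])}
```

View pics/scene0.png

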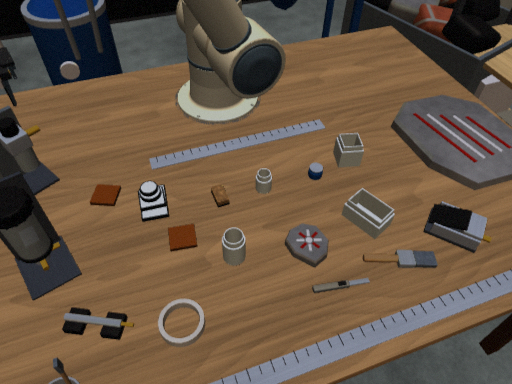

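View pics/side0.png

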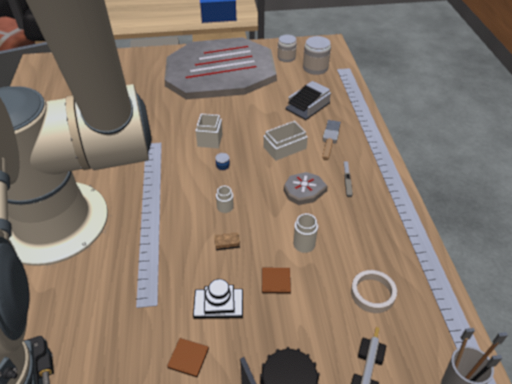

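The white stack sits at scene (152,197) and side (218,297). Two brown square look-alikes are at scene (105,195) and (182,237), side (190,358) and (275,280). The brown plates are not white or in the stack, so the stack is the one meant. Next is a closer wrist view above it.

```bash
cat >> h.py <<'E'
def go(x,y,z,yaw):
    s=observe(); Rc=R.from_quat(s['orientation'])
    Rt=R.from_euler('z',yaw,degrees=True)*R.from_matrix(np.diag([1.,-1,-1]))
    t=Rc.inv().apply(np.array([x,y,z])-s['tcp_pos'])*100; w=np.degrees((Rc.inv()*Rt).as_rotvec())
    print('t',round(s['time_s'],2),'at',np.round(s['tcp_pos'],4),'inc cm',np.round(t,2),'deg',np.round(w,2))
E
python3 - <<'E'
from h import *
p=eyes.camera_params('wrist');s=observe();Rc=R.from_quat(s['orientation'])
print('cam off in tool',Rc.inv().apply(p['origin']-s['tcp_pos']),'fwd',Rc.inv().apply(R.from_quat(p['orientation']).apply([0,0,1])))
print('x',Rc.inv().apply(R.from_quat(p['orientation']).apply([1,0,0])))
go(.345,-.29,.22,0)
go(.345,-.29,.22,180)
E
```

```text
cam off in tool [ 0.06577794  0.00045412 -0.17119947] fwd [-2.33975277e-01 -5.72110693e-04  9.72242379e-01]
x [-9.92263822e-04  9.99999447e-01  3.49650644e-04]
t 1.05 at [ 0.1539 -0.6058  0.2139] inc cm [ 26.3  -25.9   -0.61] deg [ 0.    0.   14.25]
t 1.05 at [ 0.1539 -0.6058  0.2139] inc cm [ 26.3  -25.9   -0.61] deg [  -0.      0.   -165.75]
```

>>> servo_tool(increments=[[6,-3.5,0,0,0,3,1],[12,-8,-1,0,0,6,1],[18,-12,-1,0,0,9,1],[24,-17,-1,0,0,12,1],[29,-22,-1,0,0,14.25,1]])

```text
time_s: 1.55
tcp_pos: [0.3156, -0.4138, 0.2229]
orientation: [1.0, -0.001, 0.0, 0.0]
contact_force: [0.6, -0.4, -0.6]
grip_width: 1.002
finger_force: 0.0
```

>>> servo_tool(increments=[[2.5,2.5,0,0,0,0,1],[3.5,-7,0,0,0,0,1],[3.5,-9,0,0,0,0,1],[3.5,-9,0,0,0,0,1],[3.5,-9,0,0,0,0,1]])

```text
time_s: 2.05
tcp_pos: [0.3496, -0.3232, 0.2229]
orientation: [1.0, 0.001, -0.0, -0.0]
contact_force: [-0.5, -0.1, -0.6]
grip_width: 0.994
finger_force: 0.0
```

Run:
```python
from h import *
p=eyes.camera_params('wrist');im=eyes.grab_frame('wrist');save(im,'w1.png')
go(.403,-.292,.2,0)
Z=dict(zip(T,[.07,.05,.03,.01,.06,.085,.075,.06,0]))
for t in T[:4]:
    for r in spotter.landmark_of(t,'wrist')[:2]: print(t,np.round(r['xy'],1),round(r['confidence'],2),np.round(atz(p,r['xy'],Z[t]),4))
```

```text
t 2.1 at [ 0.3498 -0.325   0.2231] inc cm [ 5.32 -3.29  2.31] deg [ 0.04 -0.02  0.09]
lid_small_mid [231.  125.1] 0.75 [ 0.4065 -0.2973  0.07  ]
lid_square_mid [190.9  11.7] 0.93 [ 0.5269 -0.2523  0.03  ]
```

View pics/w1.png

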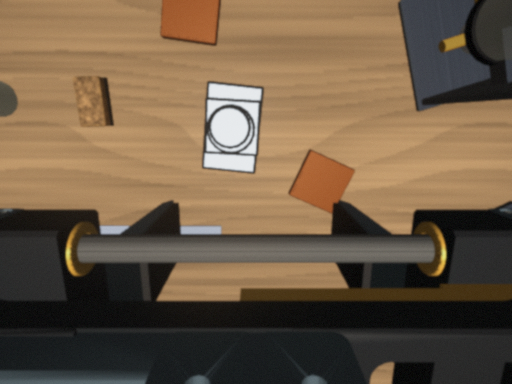

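Wrist view: stack centred at about (233,126), the oblong lid's long side tilted a few degrees. The brown plates (190,20) and (322,180) are away from it. Now a fine fit.

```bash
cat >> h.py <<'E'
def whites(im,p,roi,zf,thr=170,amin=60):
    # white blobs in roi, contours lifted to heights from zf(area list idx) -> centre/size/yaw in world
    m=np.zeros(im.shape[:2],np.uint8); l,t,r,b=roi
    m[t:b,l:r]=((im.min(2)>thr)[t:b,l:r])*255
    cs,_=cv2.findContours(m,cv2.RETR_EXTERNAL,cv2.CHAIN_APPROX_NONE)
    for c in sorted(cs,key=cv2.contourArea,reverse=True):
        if cv2.contourArea(c)<amin: continue
        for z in zf:
            w=np.array([atz(p,q,z)[:2] for q in c[:,0].astype(float)])
            (cx,cy),(a,bb),an=cv2.minAreaRect((w*1000).astype(np.float32))
            print('blob',np.round(c[:,0].mean(0)),cv2.contourArea(c),'z',z,'ctr',round(cx,1),round(cy,1),'size',round(a,1),round(bb,1),'ang',round(an,1))
E
python3 - <<'E'
from h import *
im=eyes.grab_frame('wrist');p=eyes.camera_params('wrist')
whites(im,p,(195,75,275,180),[.08,.06,.04,.02])
g=im.min(2); print(g[120:135:7,200:270])
# whole silhouette incl. black edge
m=np.zeros((384,512),np.uint8); sub=im[70:185,190:280].astype(int)
m[70:185,190:280]=((sub.max(2)-sub.min(2))<25)*255
m=cv2.morphologyEx(m,cv2.MORPH_CLOSE,np.ones((5,5)))
n,lab,st,_=cv2.connectedComponentsWithStats(m);k=1+st[1:,4].argmax()
c=max(cv2.findContours((lab==k).astype(np.uint8),0,cv2.CHAIN_APPROX_NONE)[0],key=cv2.contourArea)
print(st[k],cv2.minAreaRect(np.array([atz(p,q,.02)[:2]*1000 for q in c[:,0].astype(float)],np.float32)))
save(cv2.resize(im[60:190,170:300],None,fx=4,fy=4,interpolation=cv2.INTER_CUBIC),'w1c.png')
E
```

```text
blob [226. 127.] 1027.5 z 0.08 ctr 404.7 -296.3 size 37.1 36.3 ang 89.9
blob [226. 127.] 1027.5 z 0.06 ctr 404.0 -294.3 size 39.5 38.6 ang 89.9
blob [226. 127.] 1027.5 z 0.04 ctr 403.3 -292.4 size 41.9 40.9 ang 89.9
blob [226. 127.] 1027.5 z 0.02 ctr 402.6 -290.5 size 44.2 43.2 ang 89.9
blob [226. 162.] 640.0 z 0.08 ctr 368.7 -295.1 size 51.9 16.1 ang 85.8
blob [226. 162.] 640.0 z 0.06 ctr 365.8 -293.1 size 55.2 17.1 ang 85.8
blob [226. 162.] 640.0 z 0.04 ctr 362.8 -291.1 size 58.5 18.2 ang 85.8
blob [226. 162.] 640.0 z 0.02 ctr 359.8 -289.1 size 61.8 19.2 ang 85.8
blob [231.  92.] 583.5 z 0.08 ctr 439.4 -302.8 size 51.3 12.7 ang 86.7
blob [231.  92.] 583.5 z 0.06 ctr 440.9 -301.3 size 54.6 13.5 ang 86.7
blob [231.  92.] 583.5 z 0.04 ctr 442.5 -299.7 size 57.8 14.4 ang 86.7
blob [231.  92.] 583.5 z 0.02 ctr 444.0 -298.2 size 61.1 15.2 ang 86.7
blob [236. 119.] 468.0 z 0.08 ctr 404.8 -299.0 size 51.3 51.3 ang 86.6
blob [236. 119.] 468.0 z 0.06 ctr 404.1 -297.3 size 54.6 54.6 ang 86.6
blob [236. 119.] 468.0 z 0.04 ctr 403.4 -295.5 size 57.8 57.8 ang 86.6
blob [236. 119.] 468.0 z 0.02 c
[... 616 characters left out ...]
72  51  42  43  46  75 145 210 228 230 231 231 231 232 231 231 231
  231 230 231 231 231 232 231 230 231 231 231 230 231 231 232 231 230 231
  231 231 231 231 230 231 230 219 175 109  83 138 176 138  90 138 201 204
  146  76  66  92 104 106 108 109 108 107 110 108 107 104 108 103]
 [101  70  58  68  72  74  83  81 122 184 221 229 231 231 232 230 232 231
  231 232 231 230 231 231 232 231 231 232 231 230 230 231 231 231 231 232
  231 231 230 231 231 230 212 155  93  98 160 208 194 134  96 147 194 178
  118  70  86 107 117 118 116 116 117 117 116 115 115 116 116 117]]
[ 200   82   60   91 4672] ((400.8683776855469, -293.8365783691406), (66.85484313964844, 104.14433288574219), 84.62508392333984)
```

View pics/w1c.png

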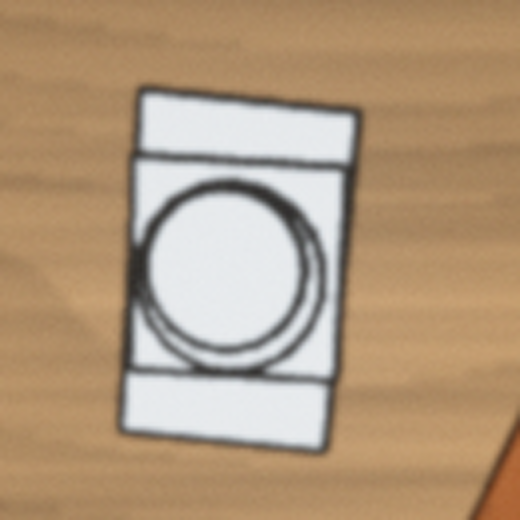

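The crop confirms the all-white stack: the small lid's disc at its middle, square lid yawed -3.4°, oblong about -5.5°. Taking the small lid.

>>> servo_tool(increments=[[4,-2,3,0,0,0,1],[5.49,-2.87,7,0,0,0,1],[5.49,-2.87,11,0,0,0,1],[5.49,-2.87,14.5,0,0,0,1],[5.49,-2.87,15.9,0,0,0,1]])

```text
time_s: 2.85
tcp_pos: [0.4034, -0.2961, 0.0606]
orientation: [1.0, -0.0, -0.001, -0.001]
contact_force: [-0.5, 0.5, 0.9]
grip_width: 1.001
finger_force: 0.0
```

>>> servo_tool(increments=[[0,0,0,0,0,0,1],[0,0,0,0,0,0,0.1],[0,0,0,0,0,0,-0.1],[0,0,0,0,0,0,-0.1],[0,0,0,0,0,0,-0.3]])

```text
time_s: 3.35
tcp_pos: [0.4048, -0.2969, 0.0645]
orientation: [1.0, -0.0, 0.001, 0.001]
contact_force: [0.2, 0.1, 0.2]
grip_width: 0.684
finger_force: 0.0
```

>>> servo_tool(increments=[[0,0,0,0,0,0,-1],[0,0,0,0,0,0,-1],[0,0,0,0,0,0,-1],[0,0,0,0,0,0,-1],[0,0,0,0,0,0,-1]])

```text
time_s: 3.85
tcp_pos: [0.4045, -0.2966, 0.0638]
orientation: [1.0, 0.0, 0.0, 0.0]
contact_force: [0.4, 0.1, 5.0]
grip_width: 0.47
finger_force: 30.0
```

>>> servo_tool(increments=[[0,0,-4,0,0,0,-1],[0,0,-8.5,0,0,0,-1],[0,-3,-12,0,0,0,-1],[0,-8,-13.5,0,0,0,-1],[-1,-13,-13.5,0,0,0,-1]])

```text
time_s: 4.35
tcp_pos: [0.3964, -0.1692, 0.2006]
orientation: [1.0, -0.001, 0.002, 0.001]
contact_force: [0.8, 0.2, -0.5]
grip_width: 0.47
finger_force: 30.0
```

>>> servo_tool(increments=[[-0.5,-5,0,0,0,0,-1],[-1,-10,0,0,0,0,-1],[-1,-14,0,0,0,0,-1],[-1,-16.6,0,0,0,0,-1],[-1,-16.6,0,0,0,0,-1]])

```text
time_s: 4.85
tcp_pos: [0.3843, -0.0009, 0.1986]
orientation: [1.0, 0.002, -0.0, -0.0]
contact_force: [-0.4, 0.3, 0.0]
grip_width: 0.47
finger_force: 30.0
```

Run:
```python
from h import *
p=eyes.camera_params('wrist');im=eyes.grab_frame('wrist');save(im,'w2.png')
go(.440,.0025,.12,0)
for t,z in [('tub_small_mouth',.06)]:
    for r in spotter.landmark_of(t,'wrist')[:2]: print(t,np.round(r['xy'],1),round(r['confidence'],2),np.round(atz(p,r['xy'],z),4))
```

```text
t 4.9 at [ 0.3847 -0.0023  0.1986] inc cm [ 5.53 -0.47  7.86] deg [-0.    0.01  0.18]
tub_small_mouth [254.4 127.6] 0.95 [4.392e-01 1.000e-04 6.000e-02]
```

View pics/w2.png

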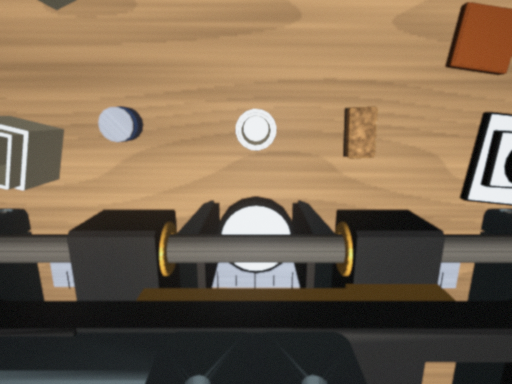

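The small tub's mouth is at (256,129), with the held lid upright between the fingers at (256,235). Fitting the rim precisely.

```bash
cat >> h.py <<'E'
def mouth(t,z,roi=None,zs=None):
    im=eyes.grab_frame('wrist');p=eyes.camera_params('wrist')
    r=spotter.landmark_of(t,'wrist')[0];print(np.round(r['xy'],1),round(r['confidence'],2),np.round(atz(p,r['xy'],z),4))
    if roi is None: x,y=map(int,r['xy']);roi=(x-50,max(y-50,0),x+50,min(y+50,195))
    whites(im,p,roi,[z] if zs is None else zs); return im,p
E
python3 - <<'E'
from h import *
im,p=mouth('tub_small_mouth',.06,zs=[.06,.044])
print(im.min(2)[129,225:290])
E
```

```text
[254.3 131.4] 0.91 [ 0.4361 -0.0029  0.06  ]
blob [253. 130.] 1284.5 z 0.06 ctr 437.4 -1.6 size 40.8 40.9 ang 63.7
blob [253. 130.] 1284.5 z 0.044 ctr 436.7 -1.5 size 42.9 43.0 ang 63.7
[107 108 108 107 106 108 107 127 181 229 235 236 235 222 158 110 166 223
 237 238 238 238 238 238 238 238 238 238 238 239 238 239 238 238 238 238
 238 238 238 236 226 177 164 216 234 236 237 236 222 163 118 109 109 110
 108 110 110 107 108 108 109 110 108 110 111]
```

>>> servo_tool(increments=[[2.5,0,2,0,0,0,-1],[5.2,-0.1,5,0,0,0,-1],[5.25,-0.1,8.5,0,0,0,-1],[5.25,-0.1,11,0,0,0,-1],[5.25,-0.1,11.5,0,0,0,-1]])

```text
time_s: 5.55
tcp_pos: [0.4362, -0.0034, 0.0814]
orientation: [1.0, -0.001, -0.002, -0.0]
contact_force: [-0.7, 0.5, 0.0]
grip_width: 0.475
finger_force: 30.0
```

>>> servo_tool(increments=[[0,0,0.8,0,0,0,-1],[0,0,1.6,0,0,0,-1],[0,0,2.2,0,0,0,-1],[0,0,2.65,0,0,0,-1],[0,0,2.75,0,0,0,-1]])

```text
time_s: 6.05
tcp_pos: [0.4375, -0.0025, 0.056]
orientation: [1.0, 0.0, 0.0, -0.0]
contact_force: [-1.0, 0.1, 0.2]
grip_width: 0.469
finger_force: 30.0
```

>>> servo_tool(increments=[[0,0,0.1,0,0,0,-1],[0,0,0.1,0,0,0,0],[0,0,0.1,0,0,0,0.6],[0,0,0.1,0,0,0,1],[0,0,0.1,0,0,0,1]])

```text
time_s: 6.55
tcp_pos: [0.4375, -0.0025, 0.0552]
orientation: [1.0, 0.0, 0.0, 0.0]
contact_force: [-0.4, -0.6, -0.1]
grip_width: 0.732
finger_force: 0.0
```

>>> servo_tool(increments=[[0,0,0,0,0,0,1],[0,0,-1,0,0,0,1],[0,0,-4,0,0,0,1],[0,0,-8.5,0,0,0,1],[-3,1,-13,0,0,0,1]])

```text
time_s: 7.05
tcp_pos: [0.4123, -0.0115, 0.1836]
orientation: [1.0, 0.0, 0.001, 0.0]
contact_force: [0.7, -0.7, 1.4]
grip_width: 1.002
finger_force: 0.0
```

>>> servo_tool(increments=[[-2,1,-1,0,0,0,1],[-3,3,-1,0,0,0,1],[-3,3,-1,0,0,0,1],[-3,3,-1,0,0,0,1],[-3,3,-1,0,0,0,1]])

```text
time_s: 7.55
tcp_pos: [0.3805, -0.0413, 0.1912]
orientation: [1.0, 0.0, 0.0, -0.0]
contact_force: [0.4, 0.1, -0.3]
grip_width: 0.997
finger_force: 0.0
```

Run:
```python
from h import *
im,p=mouth('lid_small_mid',.062,zs=[.072]);save(im,'w3.png')
go(.40,-.295,.2,-3.5)
```

```text
[218.2 122.8] 0.68 [ 0.4403 -0.0049  0.062 ]
blob [215. 125.] 1209.0 z 0.072 ctr 438.0 -2.6 size 37.1 36.9 ang 25.3
t 7.65 at [ 0.3805 -0.0412  0.191 ] inc cm [ 1.93 25.38 -0.91] deg [-0.01  0.02  3.54]
```

View pics/w3.png

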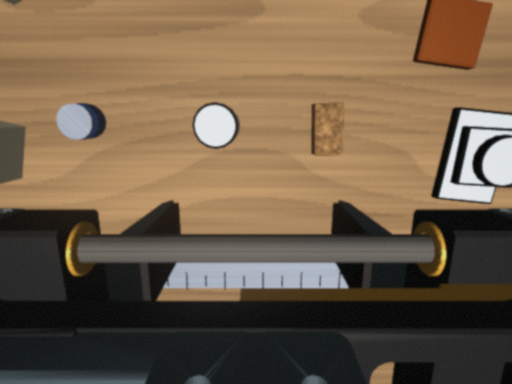

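The small lid sits home on its tub at (216,125), within 1 mm of the mouth. Back to the stack for the round lid.

>>> servo_tool(increments=[[-1,5,-0.5,0,0,0,1],[-2,10,-0.9,0,0,0,1],[-3,15,-0.9,0,0,0,1],[-3.05,20,-0.9,0,0,0,1],[-3.05,24,-0.9,0,0,0,1]])

```text
time_s: 8.15
tcp_pos: [0.3494, -0.2838, 0.2]
orientation: [1.0, -0.0, 0.0, 0.0]
contact_force: [1.5, -0.7, -0.1]
grip_width: 1.002
finger_force: 0.0
```

>>> servo_tool(increments=[[0,1.4,0,0,0,0,1],[0,1.4,0,0,0,0,1],[0,1.4,0,0,0,0,1]])

```text
time_s: 8.45
tcp_pos: [0.3497, -0.2945, 0.1996]
orientation: [1.0, 0.0, -0.0, -0.001]
contact_force: [0.0, 0.8, 0.2]
grip_width: 0.999
finger_force: 0.0
```

Run:
```python
from h import *
im,p=mouth('lid_round_mid',.05,zs=[.06,.04])
go(.40,-.295,.044,0)
```

```text
[255.7 126.5] 0.86 [ 0.4052 -0.2944  0.05  ]
blob [257. 130.] 1683.0 z 0.06 ctr 402.1 -295.2 size 47.1 46.1 ang 0.0
blob [257. 130.] 1683.0 z 0.04 ctr 401.2 -295.2 size 50.1 49.1 ang 0.0
blob [252. 164.] 728.0 z 0.06 ctr 367.0 -289.9 size 54.8 16.9 ang 84.2
blob [252. 164.] 728.0 z 0.04 ctr 363.8 -289.6 size 58.3 17.9 ang 84.2
blob [258.  90.] 661.0 z 0.06 ctr 440.6 -297.3 size 54.8 13.1 ang 85.4
blob [258.  90.] 661.0 z 0.04 ctr 442.2 -297.5 size 58.3 13.9 ang 85.4
blob [258. 107.] 400.5 z 0.06 ctr 420.5 -296.3 size 54.3 21.9 ang 86.8
blob [258. 107.] 400.5 z 0.04 ctr 420.8 -296.4 size 57.8 23.3 ang 86.8
blob [234. 146.] 89.5 z 0.06 ctr 385.3 -270.2 size 23.5 10.6 ang 34.0
blob [234. 146.] 89.5 z 0.04 ctr 383.4 -268.6 size 25.0 11.3 ang 34.0
blob [277. 149.] 88.5 z 0.06 ctr 381.6 -317.6 size 11.4 21.7 ang 47.3
blob [277. 149.] 88.5 z 0.04 ctr 379.4 -319.1 size 12.1 23.1 ang 47.3
t 8.55 at [ 0.3498 -0.2941  0.1999] inc cm [ 5.03  0.11 15.59] deg [-0.05  0.03  0.08]
```

>>> servo_tool(increments=[[3,0.1,3,0,0,0,1],[5.22,0.1,8,0,0,0,1],[5.22,0.1,12.5,0,0,0,1],[5.22,0.1,14.6,0,0,0,1],[5.22,0.1,15.4,0,0,0,1]])

```text
time_s: 9.05
tcp_pos: [0.4013, -0.2944, 0.0441]
orientation: [1.0, 0.001, -0.001, -0.001]
contact_force: [-0.3, -0.1, 0.3]
grip_width: 1.005
finger_force: 0.0
```

>>> servo_tool(increments=[[0,0,0.2,0,0,0,1],[0,0,0.2,0,0,0,0.3],[0,0,0.2,0,0,0,-1],[0,0,0.2,0,0,0,-1],[0,0,0.2,0,0,0,-1]])

```text
time_s: 9.55
tcp_pos: [0.4022, -0.2969, 0.0448]
orientation: [1.0, -0.0, 0.001, 0.0]
contact_force: [-0.3, 0.4, 0.3]
grip_width: 0.676
finger_force: 0.0
```

>>> servo_tool(increments=[[0,0,0,0,0,0,-1],[0,0,0,0,0,0,-1],[0,0,0,0,0,0,-1],[0,0,0,0,0,0,-1]])

```text
time_s: 9.95
tcp_pos: [0.4021, -0.2968, 0.0444]
orientation: [1.0, 0.0, 0.0, 0.0]
contact_force: [-0.1, 0.9, 8.0]
grip_width: 0.583
finger_force: 30.0
```

>>> servo_tool(increments=[[0,0,-4,0,0,0,-1],[0,0,-8.5,0,0,0,-1],[3,-3,-12,0,0,0,-1],[6,-6,-15,0,0,0,-1],[9,-9,-17,0,0,0,-1]])

```text
time_s: 10.45
tcp_pos: [0.4904, -0.2083, 0.2146]
orientation: [1.0, -0.001, 0.001, 0.0]
contact_force: [0.6, -1.1, -0.9]
grip_width: 0.585
finger_force: 30.0
```

>>> servo_tool(increments=[[3,-3,0,0,0,0,-1],[5,-5.5,0,0,0,0,-1],[6.2,-6.7,0,0,0,0,-1],[6.2,-6.7,0,0,0,0,-1],[6.2,-6.7,0,0,0,0,-1]])

```text
time_s: 10.95
tcp_pos: [0.5509, -0.1424, 0.212]
orientation: [1.0, 0.0, -0.0, 0.0]
contact_force: [-0.3, 0.2, -1.6]
grip_width: 0.581
finger_force: 30.0
```

Run:
```python
from h import *
im,p=mouth('tub_round_mouth',.085,zs=[.085,.069]);save(im,'w4.png')
go(.616,-.14,.0814,0)
```

```text
[257.8 113.1] 0.82 [ 0.6196 -0.1454  0.085 ]
blob [257. 116.] 2177.0 z 0.085 ctr 616.4 -145.1 size 49.6 50.8 ang 89.9
blob [257. 116.] 2177.0 z 0.069 ctr 616.4 -145.2 size 52.3 53.6 ang 89.9
t 11.05 at [ 0.5507 -0.143   0.2122] inc cm [ 6.54 -0.3  13.08] deg [ 0.    0.04 -0.06]
```

View pics/w4.png

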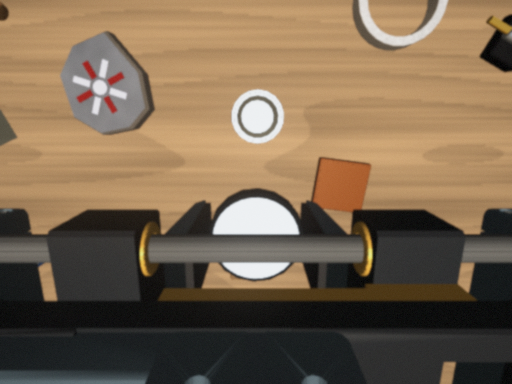

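The round tub mouth is at (257,116), the stone well clear at (105,85), the lid held level.

>>> servo_tool(increments=[[3,0.1,2,0,0,0,-1],[6,0.2,4.5,0,0,0,-1],[6.57,0.21,8,0,0,0,-1],[6.57,0.21,10,0,0,0,-1],[6.57,0.21,10.5,0,0,0,-1]])

```text
time_s: 11.55
tcp_pos: [0.6154, -0.1447, 0.1049]
orientation: [1.0, -0.001, -0.002, -0.001]
contact_force: [-0.4, -0.6, 0.1]
grip_width: 0.583
finger_force: 30.0
```

>>> servo_tool(increments=[[0,0,0.8,0,0,0,-1],[0,0,1.6,0,0,0,-1],[0,0,2.2,0,0,0,-1],[0,0,2.5,0,0,0,-1],[0,0,2.58,0,0,0,-1]])

```text
time_s: 12.05
tcp_pos: [0.6172, -0.1441, 0.0816]
orientation: [1.0, 0.0, 0.0, 0.0]
contact_force: [0.3, -0.2, -0.6]
grip_width: 0.584
finger_force: 30.0
```

>>> servo_tool(increments=[[0,0,0.05,0,0,0,-1],[0,0,0.1,0,0,0,0.2],[0,0,0.1,0,0,0,0.6],[0,0,0.1,0,0,0,1],[0,0,0.1,0,0,0,1]])

```text
time_s: 12.55
tcp_pos: [0.6173, -0.144, 0.0806]
orientation: [1.0, 0.0, 0.0, 0.0]
contact_force: [0.9, 0.2, -0.6]
grip_width: 0.831
finger_force: 0.0
```

Up, back 5 cm, and check it, then on to the stack.

>>> servo_tool(increments=[[0,0,0,0,0,0,1],[0,0,-2,0,0,0,1],[0,0,-6,0,0,0,1],[-4,0,-10.5,0,0,0,1],[-7,0,-13,0,0,0,1]])

```text
time_s: 13.05
tcp_pos: [0.5472, -0.1441, 0.2121]
orientation: [1.0, 0.0, 0.001, 0.0]
contact_force: [-0.2, -0.9, -0.2]
grip_width: 0.999
finger_force: 0.0
```

>>> servo_tool(increments=[[0,0,0,0,0,0,1],[0,0,0,0,0,0,1]])

```text
time_s: 13.25
tcp_pos: [0.5473, -0.1443, 0.2115]
orientation: [1.0, -0.0, 0.001, 0.0]
contact_force: [0.1, 0.9, -0.9]
grip_width: 0.999
finger_force: 0.0
```

Run:
```python
from h import *
im,p=mouth('lid_round_mid',.087,zs=[.097])
go(.35,-.296,.2,-3.4)
```

```text
[253.  109.9] 0.98 [ 0.6195 -0.1421  0.087 ]
blob [255. 112.] 2082.0 z 0.097 ctr 617.4 -143.9 size 47.3 46.2 ang 1.0
t 13.35 at [ 0.5476 -0.144   0.2098] inc cm [-19.76  15.2    0.99] deg [-0.02  0.03  3.4 ]
```

>>> servo_tool(increments=[[-4,3,0.5,0,0,1,1],[-8,6,0.9,0,0,2,1],[-12,9,0.9,0,0,3.4,1],[-16,12,0.9,0,0,3.4,1],[-19,14.6,0.9,0,0,3.4,1]])

```text
time_s: 13.85
tcp_pos: [0.3555, -0.2909, 0.2005]
orientation: [1.0, -0.03, -0.001, -0.001]
contact_force: [0.7, -0.6, 0.7]
grip_width: 1.0
finger_force: 0.0
```

>>> servo_tool(increments=[[-0.7,0.65,0,0,0,0,1],[-0.7,0.65,0,0,0,0,1],[-0.7,0.65,0,0,0,0,1]])

```text
time_s: 14.15
tcp_pos: [0.3507, -0.2958, 0.201]
orientation: [1.0, -0.03, -0.0, -0.0]
contact_force: [0.9, 0.3, 0.6]
grip_width: 0.996
finger_force: 0.0
```

Run:
```python
from h import *
im,p=mouth('lid_square_mid',.03,zs=[.04,.02])
go(.403,-.295,.024,-3.4)
```

```text
[253.6 129.6] 0.9 [ 0.4024 -0.2966  0.03  ]
blob [252. 128.] 2763.0 z 0.04 ctr 403.5 -295.4 size 57.9 56.7 ang 86.6
blob [252. 128.] 2763.0 z 0.02 ctr 402.7 -295.2 size 61.4 60.1 ang 86.6
blob [250. 166.] 709.0 z 0.04 ctr 363.5 -290.1 size 58.4 17.0 ang 86.6
blob [250. 166.] 709.0 z 0.02 ctr 360.3 -289.5 size 61.9 18.0 ang 86.6
blob [252.  92.] 675.5 z 0.04 ctr 442.9 -297.9 size 58.4 14.1 ang 86.6
blob [252.  92.] 675.5 z 0.02 ctr 444.5 -297.8 size 61.9 15.0 ang 86.6
t 14.25 at [ 0.3509 -0.2955  0.2012] inc cm [ 5.2  -0.34 17.72] deg [-0.03  0.01  0.08]
```

>>> servo_tool(increments=[[3,-0.3,4,0,0,0,1],[5.25,-0.3,9,0,0,0,1],[5.25,-0.3,14,0,0,0,1],[5.25,-0.3,16.7,0,0,0,1],[5.25,-0.3,17.5,0,0,0,1]])

```text
time_s: 14.75
tcp_pos: [0.402, -0.2941, 0.0235]
orientation: [1.0, -0.029, -0.002, -0.002]
contact_force: [0.7, -0.9, 0.6]
grip_width: 1.002
finger_force: 0.0
```

>>> servo_tool(increments=[[0,0,0.2,0,0,0,1],[0,0,0.2,0,0,0,0],[0,0,0.2,0,0,0,-1],[0,0,0.2,0,0,0,-1],[0,0,0.2,0,0,0,-1]])

```text
time_s: 15.25
tcp_pos: [0.4029, -0.2967, 0.0255]
orientation: [1.0, -0.03, 0.001, 0.001]
contact_force: [-0.2, 1.3, 13.6]
grip_width: 0.701
finger_force: 30.0
```

>>> servo_tool(increments=[[0,0,0,0,0,0,-1],[0,0,0,0,0,0,-1],[0,0,0,0,0,0,-1]])

```text
time_s: 15.55
tcp_pos: [0.4029, -0.2968, 0.0255]
orientation: [1.0, -0.03, 0.001, 0.001]
contact_force: [-1.4, 1.3, 11.8]
grip_width: 0.703
finger_force: 30.0
```

>>> servo_tool(increments=[[0,0,-4,0,0,0,-1],[0,0,-8.5,0,0,0,-1],[0,-3,-12.5,0,0,0,-1],[-0.5,-7,-15.5,0,0,0,-1],[-1,-12,-16.5,0,0,0,-1]])

```text
time_s: 16.05
tcp_pos: [0.4008, -0.1776, 0.1924]
orientation: [1.0, -0.031, 0.002, 0.001]
contact_force: [1.1, 0.4, -1.0]
grip_width: 0.697
finger_force: 30.0
```

>>> servo_tool(increments=[[-0.4,-5,0,0,0,0,-1],[-0.8,-10,0,0,0,0,-1],[-1.2,-15,0,0,0,0,-1],[-1.8,-20,0,0,0,0,-1],[-2.4,-25,0,0,0,0,-1]])

```text
time_s: 16.55
tcp_pos: [0.3901, 0.0743, 0.1898]
orientation: [1.0, -0.03, 0.001, -0.0]
contact_force: [1.0, -0.9, 0.1]
grip_width: 0.698
finger_force: 30.0
```

>>> servo_tool(increments=[[-0.8,-5,0,0,0,0,-1],[-1.8,-10,0,0,0,0,-1],[-2.8,-14.5,0,0,0,0,-1],[-3.8,-18,0,0,0,0,-1],[-3.8,-19,0,0,0,0,-1]])

```text
time_s: 17.05
tcp_pos: [0.3628, 0.2673, 0.1896]
orientation: [1.0, -0.028, 0.0, -0.0]
contact_force: [0.2, -0.2, -1.0]
grip_width: 0.701
finger_force: 30.0
```

>>> servo_tool(increments=[[0,0,0,0,0,0,-1],[0,0,0,0,0,0,-1]])

```text
time_s: 17.25
tcp_pos: [0.3639, 0.2636, 0.1894]
orientation: [1.0, -0.03, -0.0, 0.0]
contact_force: [-0.3, -0.4, -0.5]
grip_width: 0.7
finger_force: 30.0
```

Run:
```python
from h import *
im,p=mouth('tub_square_mouth',.075,zs=[.075,.059]);save(im,'w5.png')
go(.414,.273,.0725,-3.4)
```

```text
[245.3 134.7] 0.65 [0.4137 0.2696 0.075 ]
blob [246. 135.] 4172.5 z 0.075 ctr 412.5 269.0 size 61.4 61.4 ang 76.1
blob [246. 135.] 4172.5 z 0.059 ctr 411.6 269.6 size 64.9 64.8 ang 76.1
t 17.35 at [0.3641 0.2632 0.1894] inc cm [ 4.92 -1.28 11.69] deg [ 0.02  0.01 -0.08]
```

View pics/w5.png

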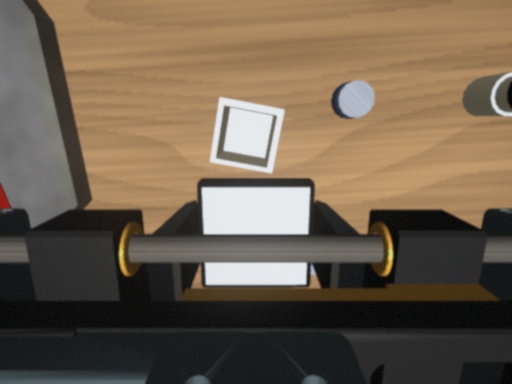

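The square tub mouth is at (246,135), yawed about -13.9°. The lid is held square to the tool, so it needs a further 10.5° turn.

>>> servo_tool(increments=[[2,-0.4,1,0,0,3.5,-1],[4,-0.8,2.5,0,0,7,-1],[4.7,-0.9,5,0,0,10.5,-1],[4.7,-0.9,8,0,0,10.5,-1],[4.7,-0.9,9,0,0,10.5,-1]])

```text
time_s: 17.85
tcp_pos: [0.4106, 0.2688, 0.0973]
orientation: [0.993, -0.122, -0.001, 0.001]
contact_force: [-0.3, -0.8, 0.3]
grip_width: 0.701
finger_force: 30.0
```

>>> servo_tool(increments=[[0,0,0,0,0,0,-1],[0,0,0.8,0,0,0,-1],[0,0,1.6,0,0,0,-1],[0,0,2.3,0,0,0,-1],[0,0,2.6,0,0,0,-1]])

```text
time_s: 18.35
tcp_pos: [0.4112, 0.2706, 0.0729]
orientation: [0.993, -0.121, -0.0, 0.0]
contact_force: [-0.3, 0.3, -0.9]
grip_width: 0.696
finger_force: 30.0
```

Run:
```python
from h import *
go(.4115,.2693,.0725,-13.9);print(observe()['contact_force'])
```

```text
t 18.35 at [0.4112 0.2706 0.0729] inc cm [0.06 0.11 0.04] deg [0.01 0.01 0.01]
[-0.27054971  0.3259329  -0.89267042]
```

>>> servo_tool(increments=[[0,0.1,0.1,0,0,0,-1],[0,0.1,0.15,0,0,0,0.4],[0,0.1,0.15,0,0,0,0.7],[0,0.1,0.15,0,0,0,1],[0,0.1,0.15,0,0,0,1]])

```text
time_s: 18.85
tcp_pos: [0.4111, 0.2696, 0.0718]
orientation: [0.993, -0.121, 0.0, 0.0]
contact_force: [0.6, -0.6, -0.6]
grip_width: 0.931
finger_force: 0.0
```

>>> servo_tool(increments=[[0,0,0,0,0,0,1],[0,0,-2,0,0,0,1],[0,0,-6,0,0,0,1],[-3,1,-10,0,0,0,1],[-5,1,-12,0,0,0,1]])

```text
time_s: 19.35
tcp_pos: [0.3595, 0.2716, 0.1941]
orientation: [0.993, -0.121, 0.001, -0.0]
contact_force: [-0.5, -0.1, -0.0]
grip_width: 0.998
finger_force: 0.0
```

>>> servo_tool(increments=[[0,0,0,0,0,0,1],[0,0,0,0,0,0,1]])

```text
time_s: 19.55
tcp_pos: [0.3604, 0.2721, 0.192]
orientation: [0.993, -0.121, 0.001, -0.0]
contact_force: [0.1, 0.9, -0.4]
grip_width: 1.0
finger_force: 0.0
```

Run:
```python
from h import *
im,p=mouth('lid_square_mid',.077,zs=[.087])
go(.345,-.292,.2,-4.5)
```

```text
[247.4 133.9] 0.67 [0.4108 0.2671 0.077 ]
blob [244. 133.] 3953.5 z 0.087 ctr 411.7 269.8 size 57.8 56.3 ang 76.1
t 19.65 at [0.3605 0.2717 0.191 ] inc cm [12.04 55.1  -0.87] deg [ 0.04  0.04 -9.4 ]
```

>>> servo_tool(increments=[[1.6,4.75,0,0,0,-2,1],[3.2,9.5,-0.5,0,0,-4,1],[4.8,14.25,-0.9,0,0,-6,1],[6.35,19,-0.9,0,0,-8,1],[7.9,23.8,-0.9,0,0,-9.4,1]])

```text
time_s: 20.15
tcp_pos: [0.3796, 0.0209, 0.2001]
orientation: [0.999, -0.039, -0.001, -0.0]
contact_force: [1.0, 0.6, 0.6]
grip_width: 0.999
finger_force: 0.0
```

>>> servo_tool(increments=[[0.1,4.9,0,0,0,0,1],[0.2,9.8,0,0,0,0,1],[0.3,14.7,0,0,0,0,1],[0.4,19.6,0,0,0,0,1],[0.45,24.5,0,0,0,0,1]])

```text
time_s: 20.65
tcp_pos: [0.3642, -0.2241, 0.1998]
orientation: [0.999, -0.04, -0.001, -0.0]
contact_force: [0.4, -0.5, -1.0]
grip_width: 1.001
finger_force: 0.0
```

>>> servo_tool(increments=[[-0.7,4,0,0,0,0,1],[-1.5,7,0,0,0,0,1],[-1.5,7,0,0,0,0,1],[-1.5,7,0,0,0,0,1],[-1.5,7,0,0,0,0,1]])

```text
time_s: 21.15
tcp_pos: [0.3444, -0.2895, 0.2001]
orientation: [0.999, -0.039, -0.0, -0.001]
contact_force: [-0.2, -0.2, 0.6]
grip_width: 1.002
finger_force: 0.0
```

Run:
```python
from h import *
im,p=mouth('lid_oblong_mid',.01,zs=[.02,.01],roi=(200,60,310,195))
go(.402,-.294,.004,-4.5)
```

```text
[254.2 122.5] 0.95 [ 0.4033 -0.2924  0.01  ]
blob [255. 122.] 4663.0 z 0.02 ctr 401.1 -293.9 size 61.4 100.0 ang 84.2
blob [255. 122.] 4663.0 z 0.01 ctr 400.9 -293.9 size 63.2 102.8 ang 84.2
t 21.25 at [ 0.3446 -0.2893  0.2005] inc cm [ 5.76  0.04 19.65] deg [-0.03  0.03  0.07]
```

>>> servo_tool(increments=[[3,0,4,0,0,1.3,1],[5.66,0,9,0,0,1.3,1],[5.66,0,14,0,0,1.3,1],[5.66,0,17.5,0,0,1.3,1],[5.66,0,18.5,0,0,1.3,1]])

```text
time_s: 21.75
tcp_pos: [0.3997, -0.2923, 0.0125]
orientation: [0.999, -0.05, -0.002, -0.002]
contact_force: [-0.1, 0.0, 0.1]
grip_width: 0.999
finger_force: 0.0
```

>>> servo_tool(increments=[[0,0,0.5,0,0,0,1],[0,0,0.9,0,0,0,1],[0,0,0.9,0,0,0,0],[0,0,0.9,0,0,0,-1],[0,0,0.9,0,0,0,-1]])

```text
time_s: 22.25
tcp_pos: [0.4013, -0.295, 0.0078]
orientation: [0.999, -0.051, 0.001, 0.001]
contact_force: [0.3, 0.9, 0.7]
grip_width: 0.769
finger_force: 0.0
```

>>> servo_tool(increments=[[0,0,0,0,0,0,-1],[0,0,0,0,0,0,-1],[0,0,0,0,0,0,-1]])

```text
time_s: 22.55
tcp_pos: [0.4012, -0.2949, 0.0077]
orientation: [0.999, -0.051, 0.001, 0.0]
contact_force: [-0.4, 1.2, 12.9]
grip_width: 0.744
finger_force: 30.0
```

>>> servo_tool(increments=[[0,0,-4,0,0,0,-1],[0,0,-8.5,0,0,0,-1],[0.6,-3,-13,0,0,0,-1],[1.4,-7,-17,0,0,0,-1],[2.3,-11.5,-19.2,0,0,0,-1]])

```text
time_s: 23.05
tcp_pos: [0.4329, -0.1922, 0.1959]
orientation: [0.999, -0.051, 0.001, 0.001]
contact_force: [1.2, -0.5, -1.3]
grip_width: 0.739
finger_force: 30.0
```

>>> servo_tool(increments=[[0.9,-4.8,0,0,0,0,-1],[1.8,-9.6,0,0,0,0,-1],[2.8,-14.4,0,0,0,0,-1],[3.8,-19.2,0,0,0,0,-1],[4.8,-24,0,0,0,0,-1]])

```text
time_s: 23.55
tcp_pos: [0.5045, 0.0436, 0.1935]
orientation: [0.999, -0.051, 0.0, 0.0]
contact_force: [0.6, -0.1, -0.8]
grip_width: 0.741
finger_force: 30.0
```

>>> servo_tool(increments=[[0.9,-4.8,0,0,0,0,-1],[1.8,-9.6,0,0,0,0,-1],[2.8,-14,0,0,0,0,-1],[3.2,-16.8,0,0,0,0,-1],[3.2,-16.8,0,0,0,0,-1]])

```text
time_s: 24.05
tcp_pos: [0.5535, 0.2089, 0.1931]
orientation: [0.999, -0.049, 0.0, -0.0]
contact_force: [0.4, -1.3, -1.0]
grip_width: 0.743
finger_force: 30.0
```

>>> servo_tool(increments=[[0,0,0,0,0,0,-1],[0,0,0,0,0,0,-1]])

```text
time_s: 24.25
tcp_pos: [0.5528, 0.2047, 0.1931]
orientation: [0.999, -0.051, -0.0, 0.0]
contact_force: [-0.1, -0.5, -0.1]
grip_width: 0.742
finger_force: 30.0
```

Run:
```python
from h import *
im,p=mouth('tub_oblong_mouth',.06,zs=[.06,.044],roi=(170,20,350,180));save(im,'w6.png')
go(.626,.217,.0597,-5.8)
```

```text
[240.4 110.7] 0.73 [0.6254 0.2117 0.06  ]
blob [244. 107.] 3462.0 z 0.06 ctr 625.2 208.1 size 78.2 46.0 ang 23.3
blob [244. 107.] 3462.0 z 0.044 ctr 625.5 208.7 size 82.3 48.4 ang 23.3
blob [255. 164.] 3446.0 z 0.06 ctr 571.1 202.5 size 119.0 31.0 ang 84.1
blob [255. 164.] 3446.0 z 0.044 ctr 568.6 202.7 size 125.2 32.7 ang 84.1
blob [239.  93.] 1126.0 z 0.06 ctr 626.2 209.5 size 101.0 65.1 ang 23.3
blob [239.  93.] 1126.0 z 0.044 ctr 626.6 210.2 size 106.3 68.6 ang 23.3
t 24.35 at [0.553  0.2045 0.1932] inc cm [ 7.14 -1.99 13.35] deg [ 0.01  0.   -0.07]
```

View pics/w6.png

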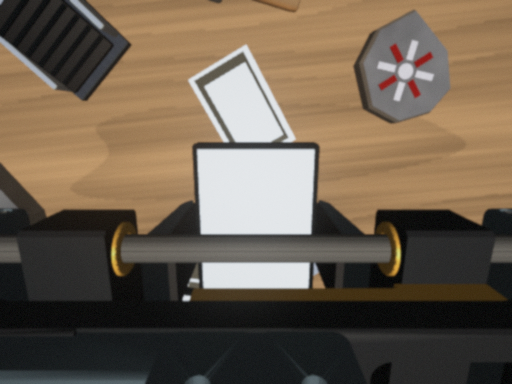

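The oblong tub is at about (243,105) in view, its near corner hidden by the held lid, yawed about +23°. I'll turn to that yaw and back off to see all of it.

>>> servo_tool(increments=[[-0.4,0.8,0,0,0,-7,-1],[-0.8,1.8,0,0,0,-14,-1],[-1.2,2.8,0,0,0,-21,-1],[-1.5,3.6,0,0,0,-28,-1],[-1.5,3.6,0,0,0,-29.1,-1]])

```text
time_s: 24.85
tcp_pos: [0.5341, 0.1698, 0.1933]
orientation: [0.979, 0.203, -0.0, 0.0]
contact_force: [0.4, 0.8, -0.8]
grip_width: 0.743
finger_force: 30.0
```

>>> servo_tool(increments=[[-1.5,0,0,0,0,0,-1],[-1.5,0,0,0,0,0,-1],[-1.5,0,0,0,0,0,-1]])

```text
time_s: 25.15
tcp_pos: [0.5212, 0.1653, 0.1933]
orientation: [0.98, 0.201, 0.0, -0.0]
contact_force: [0.1, -0.2, -1.6]
grip_width: 0.74
finger_force: 30.0
```

Run:
```python
from h import *
im,p=mouth('tub_oblong_mouth',.06,zs=[.06,.044],roi=(170,0,350,180));save(im,'w7.png')
go(.6265,.210,.0597,23.3)
```

```text
[254.1  64.1] 0.91 [0.6261 0.2112 0.06  ]
blob [255.  63.] 7678.5 z 0.06 ctr 624.6 209.6 size 101.6 65.2 ang 23.2
blob [255.  63.] 7678.5 z 0.044 ctr 626.8 210.6 size 107.0 68.6 ang 23.2
blob [255. 164.] 3450.0 z 0.06 ctr 538.3 172.3 size 31.0 119.0 ang 23.1
blob [255. 164.] 3450.0 z 0.044 ctr 536.0 171.3 size 32.7 125.3 ang 23.1
t 25.25 at [0.5215 0.1655 0.1932] inc cm [11.4   0.05 13.35] deg [ 0.   -0.04 -0.07]
```

View pics/w7.png

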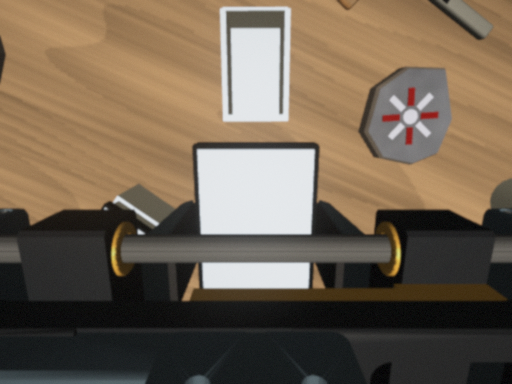

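>>> servo_tool(increments=[[4,0,0,0,0,0,-1],[8,0,1,0,0,0,-1],[11,0,3,0,0,0,-1],[11.4,0,7,0,0,0,-1],[11.4,0,10,0,0,0,-1]])

```text
time_s: 25.75
tcp_pos: [0.6265, 0.211, 0.0907]
orientation: [0.979, 0.202, -0.0, -0.0]
contact_force: [-1.2, -0.3, -1.2]
grip_width: 0.743
finger_force: 30.0
```

>>> servo_tool(increments=[[0,0,0,0,0,0,-1],[0,0,0.9,0,0,0,-1],[0,0,1.8,0,0,0,-1],[0,0,2.7,0,0,0,-1],[0,0,3.2,0,0,0,-1]])

```text
time_s: 26.25
tcp_pos: [0.6256, 0.2104, 0.0609]
orientation: [0.979, 0.202, 0.0, -0.0]
contact_force: [0.4, 0.4, -0.9]
grip_width: 0.741
finger_force: 30.0
```

Run:
```python
from h import *
go(.6265,.2103,.0597,23.3);print(observe()['contact_force'])
```

```text
t 26.25 at [0.6256 0.2104 0.0609] inc cm [0.08 0.04 0.12] deg [ 0.   -0.02 -0.  ]
[ 0.39662778  0.41163372 -0.8593754 ]
```

>>> servo_tool(increments=[[0.05,0.03,0.1,0,0,0,-1],[0.05,0.03,0.2,0,0,0,-1],[0.05,0.03,0.2,0,0,0,0.4],[0.05,0.03,0.2,0,0,0,0.7],[0.05,0.03,0.2,0,0,0,1]])

```text
time_s: 26.75
tcp_pos: [0.6264, 0.2103, 0.0593]
orientation: [0.979, 0.202, 0.0, -0.0]
contact_force: [0.6, 0.7, -0.5]
grip_width: 0.882
finger_force: 0.0
```

>>> servo_tool(increments=[[0,0,0,0,0,0,1],[0,0,0,0,0,0,1],[0,0,-4,0,0,0,1],[-3,0,-8.5,0,0,0,1],[-7,0,-13,0,0,0,1]])

```text
time_s: 27.25
tcp_pos: [0.5705, 0.1863, 0.1796]
orientation: [0.979, 0.202, 0.0, -0.0]
contact_force: [1.3, -0.9, 0.9]
grip_width: 1.003
finger_force: 0.0
```

>>> servo_tool(increments=[[-3,0,0,0,0,0,1],[-3,0,0,0,0,0,1],[-3,0,0,0,0,0,1]])

```text
time_s: 27.55
tcp_pos: [0.5428, 0.1744, 0.1786]
orientation: [0.979, 0.202, 0.0, -0.0]
contact_force: [0.4, 0.9, 0.7]
grip_width: 0.999
finger_force: 0.0
```

Run:
```python
from h import *
im,p=mouth('lid_oblong_mid',.062,zs=[.072],roi=(150,0,370,195));
a=eyes.grab_frame('scene');b=eyes.grab_frame('side')
A=cv2.resize(a[110:280,215:405],(570,510));
B=cv2.resize(b[100:320,185:345],(400,550))[:510]
print(observe()['time_s'])
save(cv2.resize(np.hstack([A,B[:,:230+0] if 0 else B]),(800,420)),'fin.png')
```

```text
[255.8  88. ] 0.59 [0.6273 0.2099 0.062 ]
blob [255.  84.] 8166.0 z 0.072 ctr 626.7 210.0 size 98.8 61.9 ang 23.2
27.75
```

View pics/fin.png

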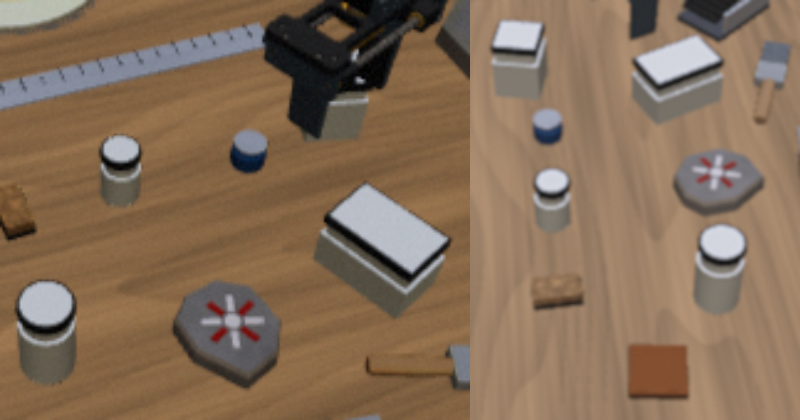

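All four lids sit level on their own tubs, the stone is untouched and the arm is clear. Handing in.

```bash
python3 -c "
from h import *
print(job.close_job())"
```

```text
the job is handed in; nothing more can be done
None
```

All four lids are on their own tubs, each measured within about 2 mm of the mouth's middle and level in the camera views. The tubs stand where they were, the stone was not touched, and the job is handed in at about 28 s; no verdict was returned.

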